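# Seat and clamp an acrylic bar in the snap-flap jig

## Robot

A 6-joint arm with a two-finger parallel gripper is mounted at the origin on the work surface. World frame = base frame: x ahead of the robot, y to its left, z up, the work surface at z = 0. Lengths are in mm, angles in rad, forces in N, time in s.
With the tool pointing down it reaches from about 350 to 975 mm from the base axis. Payload 7.1 kg.
Tool frame: the origin (TCP) lies on the centre line of the jaws, within the pads' length; the fingertips stand 25 mm ahead of it and the grasp point (between the pads) lies 6 mm ahead of it (ctrl.nose_length is the distance from the TCP to the fingertips, in mm); x points along the fingers, y is the direction in which the jaws open and shut, and the axes are right-handed (so a half turn about x gives the same grasp; the last joint's range is limited). The gripper opens to 88 mm and grips with 3 to 60 N. Pads are 20 mm wide; open, the fingers measure 115 mm over their backs; the gripper's body (75 mm by 178 mm) begins 61 mm behind the grasp point.
Start: joints at [-1.286, 0.423, 1.63, -0, 1.089, -0.019], TCP at [186.986, -596.357, 247.675] pointing down, gripper open.
Joint ranges: [-3, 3], [-0.9, 2.11], [0.09, 2.58], [-1.31, 4.45], [0.11, 2.69], [-2.54, 2.54]. Speed limits (rad/s): [2.39, 2.39, 3.01, 3.14, 3.14, 3.14].

## Interface

Orientations are given as a rotation vector (axis times angle).
In Python, from workcell import ctrl gives the robot as it stands.
- The arm moves only by the tool arm_command, never from a script. Its argument "deltas" is a list of rows, each a list of 4 numbers: the shift along the tool's x, y, z in m, then the turn about the tool's x in rad. In form: [[tx, ty, tz, yaw], ...]. A call has 1 to 10 rows; each row shifts and turns the pose as measured when the row begins, along the tool's axes as they then stand; what a row does not reach is not made up. A row lasts 1/10 s, in which the tool goes at most 50 mm and 8.59 degrees, less where a joint would pass 70% of its speed; a pose out of reach is approached as far as the arm can. A call is refused whole if a number of a shift passes 0.05 or a number of a turn 0.15, either way. A call with a gripper value outside its range is refused whole. "hand" is the finger opening in m, from 0 to 0.0878, set as the call begins (left out, the last holds). The fingers move at their own pace and stop on an object; the grip force is fixed at half the most. Time passes only in rows, so rows that do not move let the fingers close. It gives the time, the measured TCP pose, the force and the opening at its end, in the units of the state.
- ctrl.get_obs(): the state, without advancing time (a new reading comes with each control period).
- ctrl.get_image(name): name is "scene" or "top" or "wrist"; returns the picture (420x560x3 uint8, red, green, blue); there is no depth.
- ctrl.get_calibration(name): a dict with "fx", "fy", "cx", "cy" (pixels), "R" (3x3) and "t" (3): a world point X has camera coordinates R X + t. Camera axes: x right, y down, z forward; pixel columns grow to the right and rows downward; lengths in mm; the calibration is good to about 2 mm. A picture is of the moment at which its call begins: read the wrist's pose just before it. get_calibration takes no time and is no camera call; for the wrist camera it gives the pose at the moment of the call.
- ctrl.close_job(): hands the job in, once; it reports no verdict.
The state is a dict: "t": time; "qpos": joint angles; "qvel": joint speeds; "joint_torque": joint torques, N m; "ee_pos": TCP position; "orientation": TCP orientation; "ft_force": force on the tool from outside, world axes, zero at the start; "moment": the same for the moment, N m; "width": finger opening in mm.
Only numpy, scipy, OpenCV 4.12 (cv2) and the standard library are available. Lean on these libraries where they do the work, as an engineer would, in place of code of your own. Each camera call takes 0.05 s, during which the arm holds its last target.

## Task

Push the green acrylic bar along the channel of the drilling jig, gently, until it is felt to stop hard up against the steel end stop. Then tip the orange spring flap over, pushing gently on it well away from its hinge, until it snaps over and springs down by itself so that its pin drops into the bar's slot and it lies flat on the bar. Leave the jar, the red curl and the screwdriver alone.

Things in the scene. Friction and masses are not known exactly. Their poses are not given: they have to be found in the camera images.
- jig: Drilling jig screwed to the bench: plywood base 240 x 130 x 12 mm; origin at the centre of its underside, x along the channel to the end stop, y to the flap's hinge side; yaw within 0.4 rad. Two rails 28 mm apart about y = 0 form the channel: jig x = 0 to 66 mm, tops 20 mm above the bench. The steel clamp head on the base carries the end stop and the flap.
- bar: Loose green acrylic bar, 110 (x) x 26 (y) x 16 mm high, 40 to 75 g; origin at the centre of its underside, x towards the stop; a slot, 9 (x) x 14 (y) mm, goes through it at x = 15 mm. It starts in the channel on the jig's base, 12 to 58 mm short of the stop. It slides easily, under 1 N. It is brittle: over 20 N from the robot cracks it, so push it, do not squeeze it.
- bar_tail (a point): Centre of the rear (-x) end face of the bar, the face to push with a shut finger; 20 mm above the bench. Even when the bar is home its rear 15 mm or more stick out of the rails. It must go home within about 1 mm: push until some 5 to 10 N are felt.
- bar_front (a point): Centre of the front (+x) end face of the bar, which meets the end stop. The clamp head (stop and flap together) is set by hand along the jig, so the face of the stop lies anywhere from jig x = 67 to 93 mm: find it by feel.
- flap (a joint): Angle of the orange flap (rad): 1.9 = open, leaning 19 degrees outwards (to jig +y) past upright, where it starts; 1.57 = upright; 0 = flat on the bar, its 6 mm pin in the bar's slot (about 0.2 if the bar is not home and the pin rides on top). A spring drives it to either end: above the snap point, about 1.0, back open; below it, shut. Over 18 N bends it.
- flap_zone (a point): Fixed point of the jig at the mean place of the flap's hinge axis (jig x = 40, y = 32, z = 36 mm; axis along jig x, true middle within 13 mm in x). The flap is 36 mm wide in x, 6 thick, reaches 90 mm from the axis: free edge at jig y = 61, z = 121 open, z = 126 upright. Pushing its outer face 45 to 90 mm from the axis takes 3 to 7 N. Hinge block and spring: jig y = 10 to 48, up to 60 high.
- jar: Bystander: small amber glass jar with white lid, 48 mm across, 55 mm high; origin at the centre of its underside. Not to be disturbed.
- curl: Bystander: red coiled acrylic ornament, about 75 mm across, 25 mm high; origin at the centre of its underside. Not to be disturbed.
- driver: Bystander: screwdriver with wooden handle, 170 mm long, lying on the bench along its x. Not to be disturbed.
There are look-alikes about, which are no part of the job. Of the things shaped like the bar, the green one is meant.

How it is judged (in metres and radians):
On the way, in this order (a step that is already met when the one before it is completed fails the run):
1. the bar has been pushed up to the clamp head's range (its front past 62 mm in the jig) while the flap is still open (x of bar_front in the frame of jig above 0.062 m and value of joint flap above 1.7 rad), for 0.2 s.
2. the flap is tipped past its snap point (value of joint flap below 0.9 rad), for 0.1 s.
At the end, for the whole second after the job is handed in: The flap lies flat on the bar (angle between -0.05 and 0.07 rad), which it can only do with its pin down in the slot of a bar that is home within about 1.5 mm; the bar lies in the channel (within 4 mm sideways, 3 mm in height, 0.1 rad) at rest (value of joint flap between -0.05 and 0.07 rad and y of bar in the frame of jig between -0.004 and 0.004 m and z of bar in the frame of jig below 0.015 m and angle between the x axis of bar and the x axis of jig, either way round below 0.1 rad and linear speed of bar below 0.01 m/s); the robot touches nothing.
It fails at once if the robot loads the brittle bar with over 20 N (contact force between any of the fingers, the arm and bar above 20 N).
It fails at once if the flap is pushed by the robot with over 18 N (contact force between any of the fingers, the arm and flap above 18 N).
It fails at once if the jar, the curl or the screwdriver is moved by more than 15 mm (distance of any of jar, curl, driver from where it was at the start of the episode above 0.015 m).
It also fails if it takes over 59 s, if anything falls off the work surface, if the arm or the gripper's body presses on something with over 40 N, if the wrist force passes 120 N, or if a joint passes its speed limit or range.

## Working session

There is one attempt and no reset: what is moved stays moved. The work goes in short steps, Python scripts to look and compute and a tool call to move; the robot and the scene stay as the last step left them, time stands still between calls to the robot, and variables do not carry over. Pictures are saved under pics/ and viewed, and the job is handed in when it is done.

Besides the shell and the picture viewer there is one more tool, called as name(argument=value, ...) on one line, values as JSON. arm_command: Moves the arm, as the interface text tells. Its arguments: {"type":"object","properties":{"deltas":{"type":"array","items":{"type":"array","items":{"type":"number"}}},"hand":{"type":"number"}},"required":["deltas"]}

```bash
mkdir -p pics; ls
python3 - <<'E'
from workcell import ctrl
import cv2
o=ctrl.get_obs();print(o)
for n in("scene","top","wrist"):
    c=ctrl.get_calibration(n);print(n,c)
    cv2.imwrite(f"pics/{n}0.png",ctrl.get_image(n)[:,:,::-1])
E
```

```text
pics
{'t': 0.0, 'qpos': array([-1.28600973e+00,  4.23822963e-01,  1.63067206e+00,  9.42690907e-06,
        1.08860012e+00, -1.90100606e-02]), 'qvel': array([-0.00088111,  0.00064622, -0.00198027, -0.00024827,  0.00093189,
       -0.00042436]), 'joint_torque': array([-1.36541836e-03, -5.44625688e+01, -2.73658347e+01,  6.40685298e-02,
        2.26576289e-02, -7.03683486e-05]), 'ee_pos': array([ 186.84333534, -595.88408089,  246.91988124]), 'orientation': array([ 2.05824774,  0.31664892, -2.05864507]), 'ft_force': array([ 0.58874836, -0.43057249, -0.82500291]), 'moment': array([0.02027779, 0.0244745 , 0.00258416]), 'width': 87.92417263691213}
scene {'fx': 422.780625054339, 'fy': 422.780625054339, 'cx': 280.92356449421976, 'cy': 214.37981852880273, 'R': array([[-0.73569856,  0.67730716,  0.00162611],
       [ 0.41640626,  0.45419601, -0.78759876],
       [-0.53418485, -0.57875815, -0.61618629]]), 't': array([ 379.43856188, -161.19224238, 1192.56886501])}
top {'fx': 494.38003142376397, 'fy': 494.38003142376397, 'cx': 280.7427133411989, 'cy': 208.6835864128433, 'R': array([[-0.00663601, -0.99992006, -0.01076311],
       [-0.99551671,  0.0076216 , -0.09427823],
       [ 0.09435273,  0.01008922, -0.9954877 ]]), 't': array([ -1.80495808, 528.17698834, 869.84606098])}
wrist {'fx': 298.6340401826449, 'fy': 298.6340401826449, 'cx': 276.9318266523152, 'cy': 202.83012040476805, 'R': array([[ 3.00030656e-01, -9.53929335e-01, -6.54742462e-04],
       [-9.11500356e-01, -2.86888146e-01,  2.94724096e-01],
       [-2.81333799e-01, -8.78294657e-02, -9.55582167e-01]]), 't': array([-623.80457589,  -35.62517202,  391.7131385 ])}
```

View pics/scene0.png

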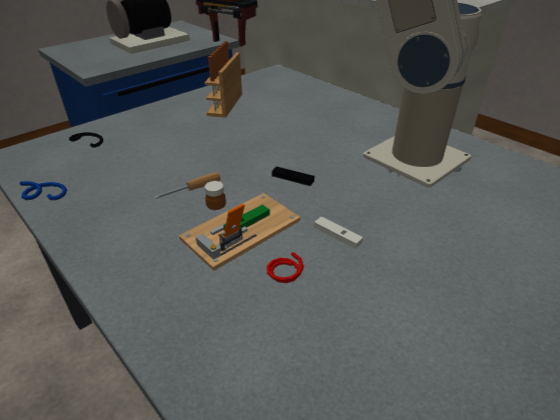

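View pics/top0.png

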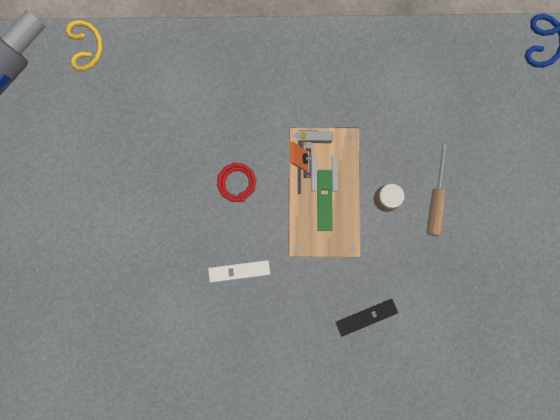

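The scene has a green bar in the jig channel, seen in top at (325,200), with white (240,271) and black (367,317) look-alikes on the bench. The orange flap is at (300,155), the end stop at the far end near (315,137), the jar at (391,197), the curl at (237,182) and the driver at (437,200). I choose the green bar and will check it in a crop.

Run:
```python
import cv2,numpy as np
im=cv2.imread('pics/top0.png')[115:265,270:420]
a=cv2.resize(im,(600,600),interpolation=cv2.INTER_CUBIC);cv2.imwrite('pics/topc.png',a)
im=cv2.imread('pics/scene0.png')[170:280,160:310]
cv2.imwrite('pics/scenec.png',cv2.resize(im,(750,550),interpolation=cv2.INTER_CUBIC))
```

```text
(no output)
```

View pics/topc.png

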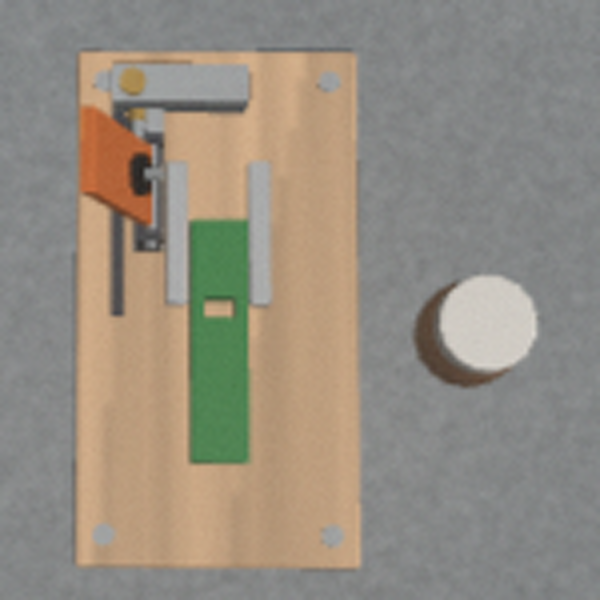

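View pics/scenec.png

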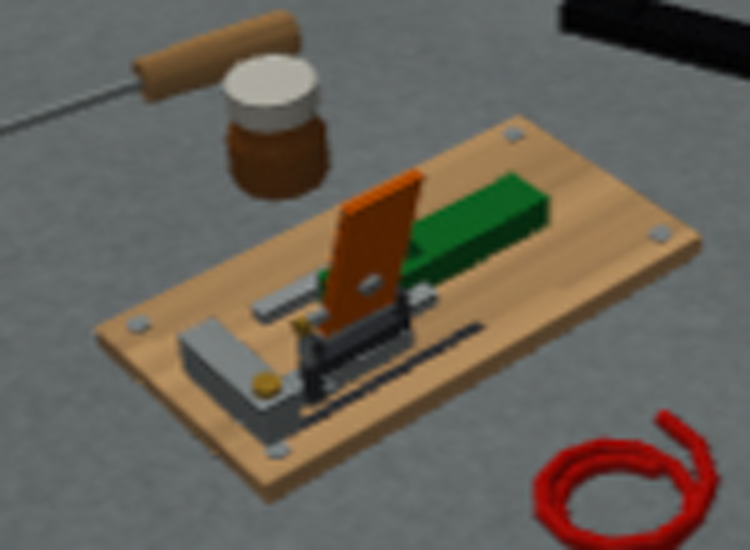

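The crop confirms the green bar with its slot at crop (219,307), rear edge at y=463 and front at y=220. The flap stands open on the left with the clamp head beyond it. Next I compute positions.

```bash
cat > h.py <<'E'
from workcell import ctrl
import numpy as np,cv2
def back(cam,px,z):
    c=ctrl.get_calibration(cam);R=np.array(c['R']);t=np.array(c['t'])
    d=R.T@np.array([(px[0]-c['cx'])/c['fx'],(px[1]-c['cy'])/c['fy'],1]);o=-R.T@t
    return o+d*(z-o[2])/d[2]
def proj(cam,X):
    c=ctrl.get_calibration(cam);p=np.array(c['R'])@X+c['t'];return np.array([c['fx']*p[0]/p[2]+c['cx'],c['fy']*p[1]/p[2]+c['cy']])
def save(cam,name):
    cv2.imwrite('pics/'+name,ctrl.get_image(cam)[:,:,::-1])
E
python3 - <<'E'
from h import *
f=lambda a,z:back('top',(a[0]/4+270-.375,a[1]/4+115-.375),z)
C=[f(p,12) for p in((77,52),(357,52),(360,568),(78,568))]
for c in C: print(c)
print('board',np.mean(C,0), 'len',np.linalg.norm(C[0]-C[3]),np.linalg.norm(C[0]-C[1]),'yaw',[np.arctan2(*(C[i]-C[j])[[1,0]]) for i,j in((0,3),(1,2))])
for n,p,z in(('barrearL',(190,463),28),('rearR',(248,463),28),('frontL',(190,220),28),('frontR',(248,220),28),('slot',(219,307),28),('railRL',(177,305),20),('railRR',(260,305),20),('stopFaceR',(248,100),30),
 ('flaptop1',(81,107),121),('flaptop2',(82,190),121),('jar',(488,323),55)):
    print(n,f(p,z).round(1))
E
```

```text
[681.09664835 -21.62111686  12.        ]
[ 679.86325248 -151.93678048   12.        ]
[ 440.81146498 -148.15382454   12.        ]
[441.65810053 -20.11550472  12.        ]
board [560.85736658 -85.45680665  12.        ] len 239.443281481955 130.32150033815907 yaw [np.float64(-0.006288011308202943), np.float64(-0.015823517758295703)]
barrearL [488.3 -70.7  28. ]
rearR [488.1 -96.6  28. ]
frontL [598.6 -72.1  28. ]
frontR [598.4 -98.5  28. ]
slot [558.7 -84.7  28. ]
railRL [560.8 -66.2  20. ]
railRR [ 560.5 -104.    20. ]
stopFaceR [653.3 -99.2  30. ]
flaptop1 [629.5 -22.2 121. ]
flaptop2 [595.1 -22.3 121. ]
jar [ 547.2 -200.    55. ]
```

```bash
cat >> h.py <<'E'
from scipy.spatial.transform import Rotation as Ro
O=np.array([561,-85.5,0]);YAW=-.011
def st(goal=None,yaw=None):
    o=ctrl.get_obs();R=Ro.from_rotvec(o['orientation']).as_matrix()
    print('t',round(o['t'],2),'p',o['ee_pos'].round(1),'F',o['ft_force'].round(2),'w',round(o['width'],1),'q',o['qpos'].round(2))
    print(R.round(3).tolist())
    a=np.arctan2(R[1,1],R[0,1]);print('jaw dir yaw',a)
    if goal is not None: print('tool shift m',(R.T@(np.array(goal)-o['ee_pos'])/1000).round(4))
    c,s=np.cos(YAW),np.sin(YAW);d=o['ee_pos']-O;print('jig frame',(c*d[0]+s*d[1]).round(1),(-s*d[0]+c*d[1]).round(1),d[2].round(1))
E
python3 -c "
from h import *
print(ctrl.nose_length)
st((450,-84.2,250))"
```

```text
25.0
t 0.15 p [ 186.9 -596.   247.1] F [-0.36  0.55  1.04] w 87.4 q [-1.29  0.42  1.63 -0.    1.09 -0.02]
[[-0.0, 0.299, -0.954], [0.001, -0.954, -0.299], [-1.0, -0.001, -0.0]]
jaw dir yaw -1.266953287431996
tool shift m [-0.0024 -0.4097 -0.4042]
jig frame -368.5 -514.6 247.1
```

arm_command(deltas=[[0,0,0,0.105],[0,0,0,0.105],[0,0,0,0.105],[0,-0.04,-0.02,0],[0,-0.04,-0.02,0],[0,-0.04,-0.02,0],[0,-0.04,-0.02,0],[0,-0.04,-0.02,0],[0,-0.04,-0.02,0]], hand=0)

```text
t: 1.05
ee_pos: [313.7, -354.8, 244.6]
orientation: [-2.202, 0.034, 2.205]
ft_force: [1.2, -0.1, -0.3]
width: 19.3
```

```bash
python3 -c "
from h import *
st((450,-84.2,250))"
```

```text
t 1.05 p [ 313.7 -354.8  244.6] F [ 1.22 -0.08 -0.33] w 19.3 q [-0.87  0.2   1.96  0.    0.98  0.73]
[[-0.001, -0.033, -0.999], [0.002, -0.999, 0.033], [-1.0, -0.002, 0.001]]
jaw dir yaw -1.604080644977967
tool shift m [-0.0049 -0.275  -0.1272]
jig frame -244.4 -272.0 244.6
```

arm_command(deltas=[[0,-0.04,-0.02,-0.02],[0,-0.04,-0.02,0],[0,-0.04,-0.02,0],[0,-0.04,-0.02,0],[0,-0.04,-0.02,0],[0,-0.04,-0.02,0],[0,-0.035,-0.007,0],[0,0,0,0]])

```text
t: 1.85
ee_pos: [449.8, -66.0, 245.5]
orientation: [-2.217, 0.007, 2.215]
ft_force: [0.9, -0.3, -0.1]
width: 0.2
```

```bash
python3 -c "
from h import *
st((460,-84.4,100))
save('wrist','w1.png')"
```

```text
t 1.85 p [449.8 -66.  245.5] F [ 0.89 -0.29 -0.07] w 0.2 q [-0.17  0.17  2.    0.    0.97  1.4 ]
[[0.001, -0.009, -1.0], [0.003, -1.0, 0.009], [-1.0, -0.003, -0.001]]
jaw dir yaw -1.5798491238584853
tool shift m [ 0.1454  0.0187 -0.0103]
jig frame -111.4 18.3 245.5
```

View pics/w1.png

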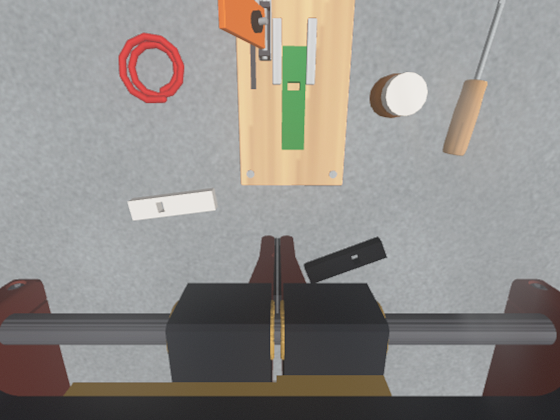

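The wrist view shows the gripper behind the bar, whose rear edge is near (293,150). The body lies across y as wanted. Next I descend behind the bar.

arm_command(deltas=[[0.04,0.019,-0.006,0],[0.04,0,0,0],[0.04,0,0,0],[0.04,0,0,0],[0.03,0,0,0],[0,0,0,0]])

```text
t: 2.5
ee_pos: [458.5, -93.0, 51.8]
orientation: [-2.226, 0.014, 2.206]
ft_force: [0.1, 0.0, -0.7]
width: 0.2
```

```bash
python3 -c "
from h import *
st((470,-84.5,41))"
```

```text
t 2.5 p [458.5 -93.   51.8] F [ 0.08  0.05 -0.72] w 0.2 q [-0.23  0.54  2.08  0.    0.51  1.36]
[[0.009, -0.012, -1.0], [-0.001, -1.0, 0.012], [-1.0, 0.001, -0.009]]
jaw dir yaw -1.5826843149944825
tool shift m [ 0.0109 -0.0086 -0.0113]
jig frame -102.4 -8.6 51.8
```

arm_command(deltas=[[0.006,-0.005,-0.004,0],[0.005,-0.004,-0.004,0],[0,0,0,0]])

```text
t: 2.8
ee_pos: [468.5, -85.5, 42.4]
orientation: [-2.228, 0.018, 2.202]
ft_force: [0.4, -0.1, -1.0]
width: 0.3
```

```bash
python3 -c "
from h import *
st((478,-84.6,41))
save('scene','s2.png');save('wrist','w2.png')"
```

```text
t 2.8 p [468.5 -85.5  42.4] F [ 0.36 -0.08 -0.99] w 0.3 q [-0.21  0.57  2.06  0.    0.5   1.38]
[[0.012, -0.015, -1.0], [-0.002, -1.0, 0.015], [-1.0, 0.002, -0.012]]
jaw dir yaw -1.5855257246215844
tool shift m [ 0.0016 -0.0011 -0.0095]
jig frame -92.5 -1.0 42.4
```

View pics/w2.png

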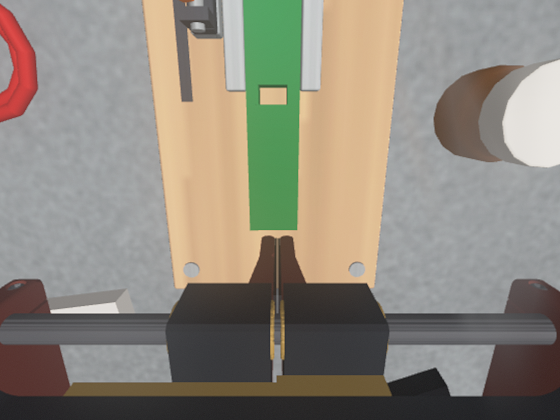

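View pics/s2.png

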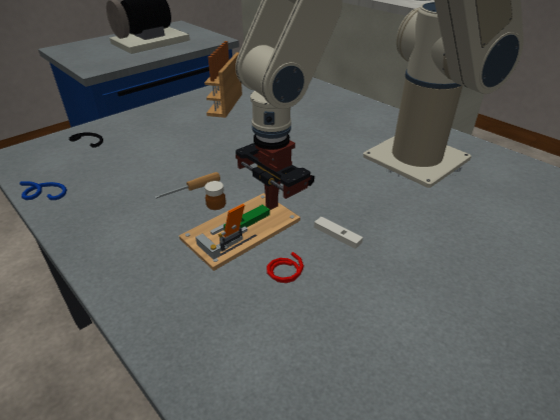

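The finger is right behind the bar's rear face (wrist px (279,240) against bar centre (274,230)). Next I push gently.

arm_command(deltas=[[0,-0.001,-0.006,0],[0,0,-0.006,0],[0,0,-0.006,0],[0,0,-0.006,0],[0,0,-0.006,0]])

```text
t: 3.4
ee_pos: [501.4, -84.9, 45.6]
orientation: [-2.233, 0.018, 2.199]
ft_force: [-0.1, 0.3, 0.9]
width: 0.4
```

```bash
python3 -c "
from h import *
st((498,-84.8,41))"
```

```text
t 3.4 p [501.4 -84.9  45.6] F [-0.05  0.26  0.85] w 0.4 q [-0.19  0.59  1.99  0.    0.55  1.39]
[[0.015, -0.014, -1.0], [-0.003, -1.0, 0.014], [-1.0, 0.002, -0.015]]
jaw dir yaw -1.5845665246561522
tool shift m [ 0.0046 -0.0001  0.0035]
jig frame -59.6 -0.1 45.6
```

arm_command(deltas=[[0.003,0,-0.004,0],[0.003,0,-0.004,0],[0,0,-0.004,0],[0.001,0,-0.004,0]])

```text
t: 3.8
ee_pos: [518.4, -85.1, 38.0]
orientation: [-2.231, 0.018, 2.201]
ft_force: [-1.7, -0.3, 1.4]
width: 0.6
```

```bash
python3 -c "
from h import *
st((525,-85,42))
save('wrist','w3.png')"
```

```text
t 3.8 p [518.4 -85.1  38. ] F [-1.67 -0.35  1.43] w 0.6 q [-0.19  0.61  1.96  0.    0.56  1.4 ]
[[0.013, -0.014, -1.0], [-0.002, -1.0, 0.014], [-1.0, 0.002, -0.013]]
jaw dir yaw -1.5844192579498237
tool shift m [-0.0039 -0.0001 -0.0066]
jig frame -42.6 -0.0 38.0
```

View pics/w3.png

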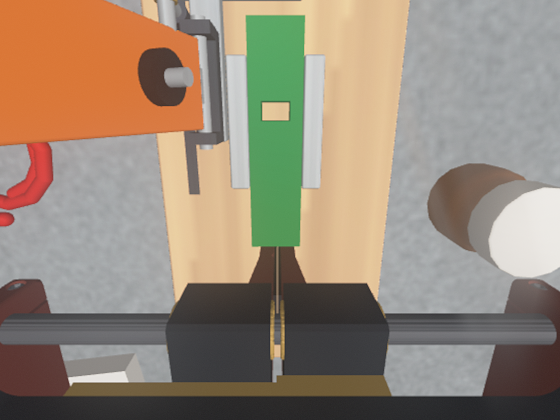

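The bar moves along with the finger. Its front edge is at px (275,15) and the stop is at the very top of the picture. The tips are low, so I lift a little and go on slowly.

arm_command(deltas=[[-0.003,0,-0.003,0],[-0.001,0,-0.002,0]])

```text
t: 4.05
ee_pos: [524.5, -85.2, 41.9]
orientation: [-2.231, 0.018, 2.2]
ft_force: [-1.0, 0.1, -0.5]
width: 0.3
```

arm_command(deltas=[[0,0,-0.002,0],[0,0,-0.002,0]])

```text
t: 4.25
ee_pos: [528.6, -85.3, 42.3]
orientation: [-2.231, 0.018, 2.2]
ft_force: [-7.3, -1.1, 2.9]
width: 0.3
```

arm_command(deltas=[[0,0,-0.0005,0],[0,0,-0.0005,0]])

```text
t: 4.45
ee_pos: [528.7, -85.3, 42.3]
orientation: [-2.228, 0.017, 2.203]
ft_force: [-3.2, -1.4, 2.3]
width: 0.6
```

arm_command(deltas=[[0,0,-0.001,0]])

```text
t: 4.55
ee_pos: [528.7, -85.2, 42.2]
orientation: [-2.226, 0.017, 2.205]
ft_force: [-6.4, -1.5, 5.2]
width: 0.6
```

arm_command(deltas=[[0,0,-0.0013,0]])

```text
t: 4.65
ee_pos: [528.7, -85.2, 42.1]
orientation: [-2.223, 0.017, 2.208]
ft_force: [-5.8, -0.8, 5.4]
width: 0.3
```

```bash
python3 -c "
from h import *
st()
save('wrist','w4.png');save('top','t4.png')
cv2.imwrite('pics/t4c.png',cv2.resize(cv2.imread('pics/t4.png')[115:265,270:420],(600,600),interpolation=cv2.INTER_CUBIC))"
```

```text
t 4.65 p [528.7 -85.2  42.1] F [-5.75 -0.77  5.39] w 0.3 q [-0.18  0.62  1.93 -0.    0.59  1.4 ]
[[0.007, -0.013, -1.0], [-0.002, -1.0, 0.013], [-1.0, 0.002, -0.007]]
jaw dir yaw -1.5842826217962334
jig frame -32.3 -0.0 42.1
```

View pics/w4.png

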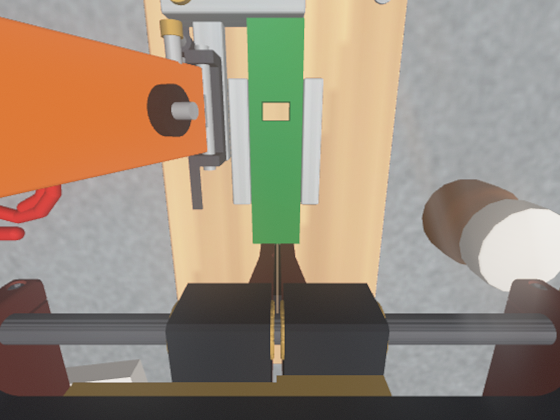

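View pics/t4c.png

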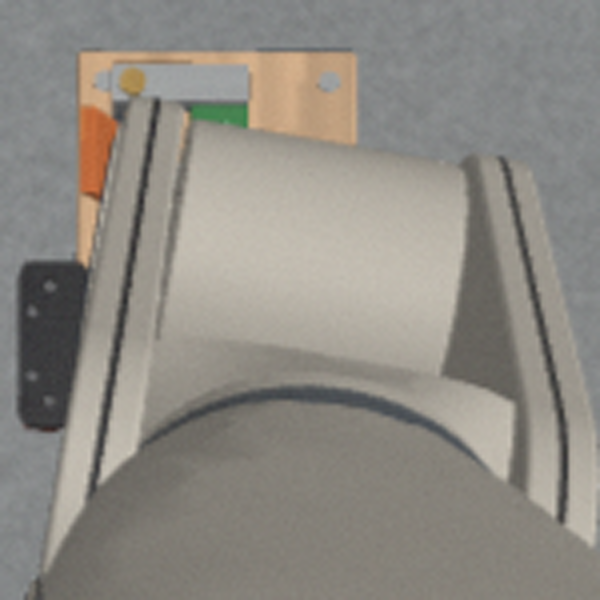

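The bar is home: position is stuck at x = 528.7 under about 6 N. The wrist picture shows the front edge meeting the stop at row 17, with the slot (275,110) level with the flap's pin (185,110). Next I back off and go round to the flap's outer side.

arm_command(deltas=[[0,0,0.005,0],[0,0,0.01,0],[-0.04,0,0,0],[-0.04,0,0,0],[-0.04,0,0,0],[-0.04,0,0,0],[-0.01,-0.03,0,0],[0,-0.04,0,0],[0,-0.04,0,0],[0,0,0,0]])

```text
t: 5.75
ee_pos: [512.8, 28.0, 218.7]
orientation: [-2.232, 0.02, 2.192]
ft_force: [0.1, -0.1, -0.3]
width: 0.6
```

```bash
python3 -c "
from h import *
st((612,35,210))"
```

```text
t 5.75 p [512.8  28.  218.7] F [ 0.09 -0.09 -0.33] w 0.6 q [ 0.03  0.29  1.91 -0.    0.92  1.62]
[[0.018, -0.018, -1.0], [-0.0, -1.0, 0.018], [-1.0, -0.0, -0.018]]
jaw dir yaw -1.5889967985939013
tool shift m [ 0.0105 -0.0088 -0.0989]
jig frame -49.5 112.9 218.7
```

arm_command(deltas=[[0,-0.005,-0.04,0],[0,0,-0.04,0],[0,0,-0.015,0],[0.03,0,0,0],[0.03,0,0,0],[0.02,0,0,0],[0,0,0,0]])

```text
t: 6.45
ee_pos: [611.7, 29.0, 137.5]
orientation: [-2.24, 0.017, 2.188]
ft_force: [-1.0, 0.2, 0.3]
width: 0.8
```

```bash
python3 -c "
from h import *
st((612,15,120))
save('wrist','w5.png');save('top','t5.png');save('scene','s5.png')
cv2.imwrite('pics/s5c.png',cv2.resize(cv2.imread('pics/s5.png')[130:280,130:330],(800,600),interpolation=cv2.INTER_CUBIC))"
```

```text
t 6.45 p [611.7  29.  137.5] F [-1.03  0.25  0.3 ] w 0.8 q [ 0.03  0.54  1.74 -0.    0.84  1.62]
[[0.024, -0.015, -1.0], [-0.001, -1.0, 0.015], [-1.0, 0.0, -0.024]]
jaw dir yaw -1.5858016165056776
tool shift m [ 0.0176  0.014  -0.0001]
jig frame 49.5 115.0 137.5
```

View pics/w5.png

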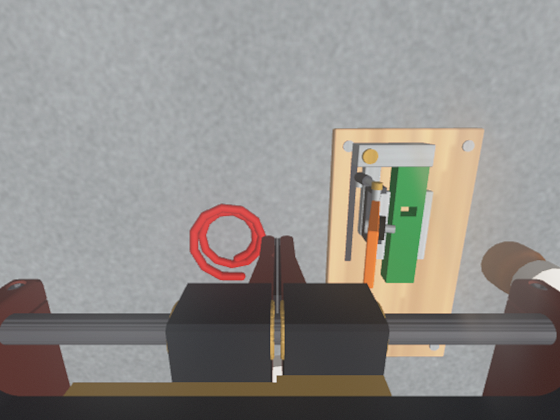

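View pics/s5c.png

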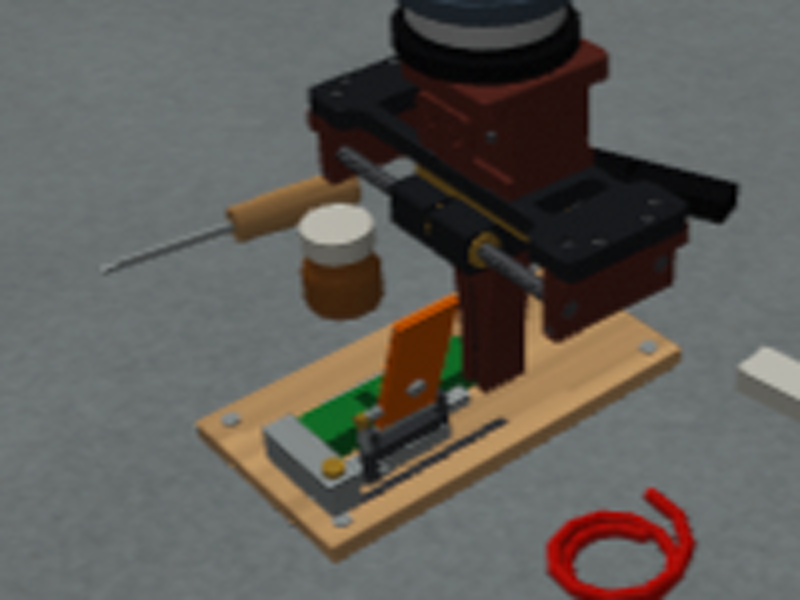

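The finger stands on the flap's outer side. In the wrist view the fingertip is at (277,240) and the flap edge at (373,170–285). The flap is still open, and the bar sits at the stop. Next I check x alignment by projection.

```bash
python3 -c "
from h import *
o=ctrl.get_obs()
for X in ((630,-22,121),(595,-22,121),(612,-22,121),(611.7+.6,29,112.5),(630,-54,36),(612,-54,36)): print(X,proj('wrist',np.array(X,float)))
for X in ((630,-22,121),(595,-22,121),(630,-54,36),(595,-54,36)): print((proj('scene',np.array(X,float))-[130,130])*4)
"
```

```text
(630, -22, 121) [367.81302786 231.06188774]
(595, -22, 121) [363.91673806 285.65671584]
(612, -22, 121) [365.7573945  259.86543049]
(612.3000000000001, 29, 112.5) [278.71413179 254.27112428]
(630, -54, 36) [376.17289054 194.55567698]
(612, -54, 36) [374.61571489 214.8697253 ]
[393.41181354 328.68671501]
[451.81609041 298.57038883]
[368.00599415 431.86599599]
[422.26268136 401.98280154]
```

arm_command(deltas=[[0.01,0.01,0,0],[0.007,0.01,0,0],[0,0.01,0,0],[0,0.005,0,0]])

```text
t: 7.0
ee_pos: [615.9, -8.5, 126.5]
orientation: [-2.254, 0.016, 2.175]
ft_force: [0.3, -0.1, 0.1]
width: 0.3
```

arm_command(deltas=[[0,0.004,0,0],[0,0.003,0,0]])

```text
t: 7.2
ee_pos: [616.2, -16.4, 127.4]
orientation: [-2.253, 0.017, 2.172]
ft_force: [-0.1, 4.5, 3.6]
width: 0.5
```

arm_command(deltas=[[0.001,0.004,0,0],[0.001,0.004,0,0],[0.001,0.004,0,0]])

```text
t: 7.5
ee_pos: [617.3, -27.8, 126.0]
orientation: [-2.256, 0.015, 2.168]
ft_force: [0.7, 3.6, 3.9]
width: 0.2
```

arm_command(deltas=[[0.001,0.004,0,0],[0.001,0.004,0,0],[0.001,0.004,0,0]])

```text
t: 7.8
ee_pos: [617.6, -40.7, 123.0]
orientation: [-2.258, 0.014, 2.167]
ft_force: [0.5, 3.2, 2.5]
width: 0.2
```

arm_command(deltas=[[0,0.004,0,0],[0,0.004,0,0],[0,0.004,0,0],[0,0.004,0,0]])

```text
t: 8.2
ee_pos: [617.0, -58.5, 121.9]
orientation: [-2.256, 0.015, 2.168]
ft_force: [0.8, 2.3, -1.1]
width: 0.4
```

arm_command(deltas=[[0.001,0.004,0,0],[0.001,0.004,0,0],[0.001,0.004,0,0]])

```text
t: 8.5
ee_pos: [616.4, -72.0, 118.2]
orientation: [-2.255, 0.015, 2.17]
ft_force: [-0.4, 0.6, -0.4]
width: 0.3
```

Force has dropped to near zero, so the flap may already have snapped. I look before moving on.

```bash
python3 -c "
from h import *
st()
save('scene','s6.png')
cv2.imwrite('pics/s6c.png',cv2.resize(cv2.imread('pics/s6.png')[130:280,130:330],(800,600),interpolation=cv2.INTER_CUBIC))"
```

```text
t 8.5 p [616.4 -72.  118.2] F [-0.43  0.56 -0.42] w 0.3 q [-0.14  0.57  1.74  0.01  0.79  1.44]
[[0.039, -0.015, -0.999], [0.001, -1.0, 0.015], [-0.999, -0.002, -0.039]]
jaw dir yaw -1.586205000703243
jig frame 55.2 14.1 118.2
```

View pics/s6c.png

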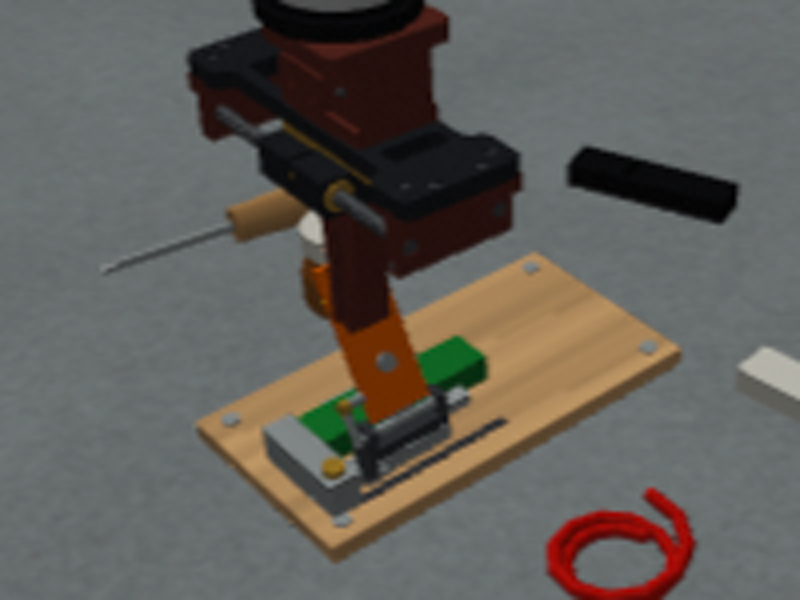

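The flap is still at about 1 rad against the finger, close to its balance point. I carry on.

arm_command(deltas=[[0,0.004,0,0],[0,0.004,0,0],[0,0.004,0,0],[0,0.004,0,0]])

```text
t: 8.95
ee_pos: [615.6, -90.3, 117.8]
orientation: [-2.255, 0.016, 2.172]
ft_force: [-0.3, 0.2, 0.3]
width: 0.0
```

```bash
python3 -c "
from h import *
st()
save('scene','s7.png')
cv2.imwrite('pics/s7c.png',cv2.resize(cv2.imread('pics/s7.png')[130:280,130:330],(800,600),interpolation=cv2.INTER_CUBIC))"
```

```text
t 8.95 p [615.6 -90.3 117.8] F [-0.27  0.2   0.34] w 0.0 q [-0.17  0.57  1.74  0.01  0.8   1.41]
[[0.037, -0.015, -0.999], [0.0, -1.0, 0.015], [-0.999, -0.001, -0.037]]
jaw dir yaw -1.5860399523123123
jig frame 54.6 -4.2 117.8
```

View pics/s7c.png

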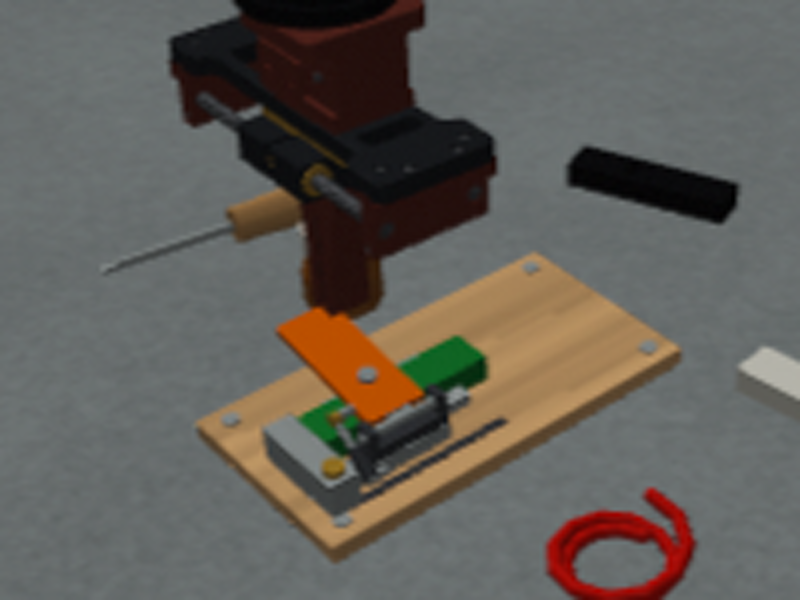

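The flap has snapped away from the finger, which now feels no force. I lift off and check that it lies flat.

arm_command(deltas=[[-0.03,0,0,0],[-0.04,0,0,0],[-0.04,0,0.03,0],[0,0,0.04,0],[0,0,0.04,0],[0,-0.04,0.03,0],[0,-0.04,0,0],[0,-0.04,0,0],[0,-0.04,0,0],[0,0,0,0]])

```text
t: 10.0
ee_pos: [470.0, 72.8, 228.0]
orientation: [-2.258, 0.025, 2.163]
ft_force: [-0.4, -0.1, 0.4]
width: 0.5
```

```bash
python3 -c "
from h import *
st()
save('scene','s8.png');save('top','t8.png')
im=cv2.resize(cv2.imread('pics/s8.png')[170:280,160:310],(750,550),interpolation=cv2.INTER_CUBIC)
c,s=np.cos(YAW),np.sin(YAW)
cx=51
for th,col in((0,(255,0,0)),(.2,(0,0,255))):
  P=[]
  for x in(cx-18,cx+18):
    # top (outer) face at +3 normal
    y=32-90*np.cos(th)+3*np.sin(th);z=36+90*np.sin(th)+3*np.cos(th)
    W=O+np.array([c*x-s*y,s*x+c*y,z]);p=(proj('scene',W)-[160,170])*5+2;P.append(p);cv2.circle(im,tuple(int(v) for v in p),4,col,1)
cv2.imwrite('pics/s8c.png',im)
cv2.imwrite('pics/t8c.png',cv2.resize(cv2.imread('pics/t8.png')[115:265,270:420],(600,600),interpolation=cv2.INTER_CUBIC))"
```

```text
t 10.0 p [470.   72.8 228. ] F [-0.43 -0.12  0.44] w 0.5 q [ 0.13  0.21  1.99 -0.01  0.89  1.73]
[[0.043, -0.022, -0.999], [-0.001, -1.0, 0.022], [-0.999, 0.0, -0.043]]
jaw dir yaw -1.592632723086901
jig frame -92.7 157.3 228.0
```

View pics/s8c.png

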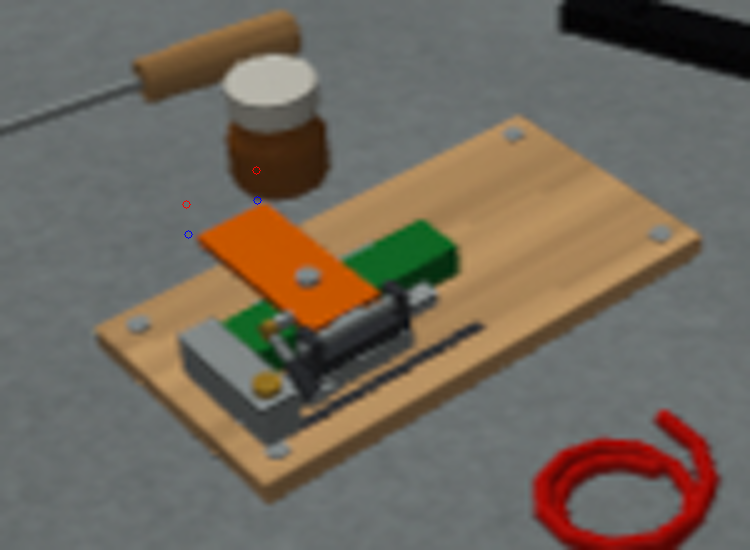

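View pics/t8c.png

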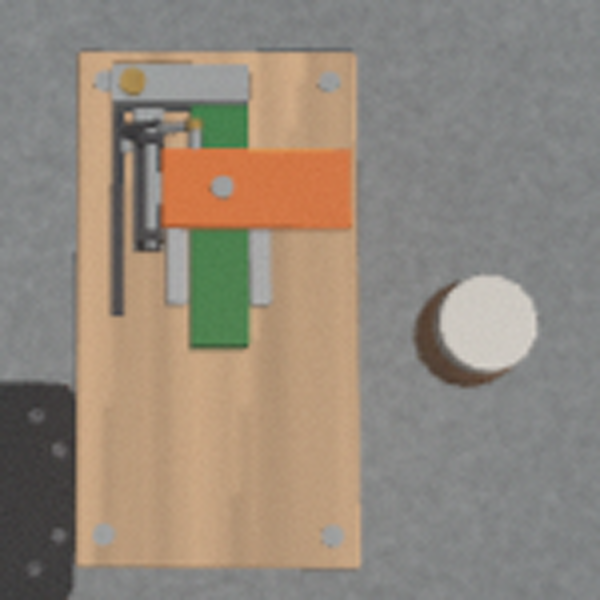

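The flap's free edge in scene crop at (198,240) and (268,204) matches the prediction for 0 rad (188,234 and 257,200) and clearly not 0.2 rad (186,204 and 256,170). The top view shows the bar against the stop with the flap square across it. The jar and curl have not moved, and the robot is clear, so I hand in.

```bash
python3 -c "
from workcell import ctrl
print(ctrl.close_job())"
```

```text
the job is handed in; nothing more can be done
None
```

The job is handed in. The bar is hard up against the end stop and the flap has snapped over and lies flat on it; no verdict was reported.

- **Bar:** I pushed it about 50 mm with the shut fingers. It then stopped dead, with the tool not advancing over four more small pushes. The force readings there were 3 to 7 N.
- **Flap:** I pushed its outer face roughly 65 to 75 mm from the hinge. The readings were about 6 N in total (4.5 N sideways) at most. It snapped over by itself after the force had dropped to near zero.
- **Last checks, about 10 s in:** The flap's free edge was within about 2 px of where a flat flap should appear, and clearly not at the 0.2 rad position of a pin riding on top. The bar met the stop and lay straight in the channel. The jar, curl and screwdriver looked unmoved, and the robot was clear of everything.

The pin itself is hidden under the flap, so I judged that it is in the slot only from the flap lying flat. None of the checks failed or disagreed.

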